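# Gauge the wall of a jar cap on the dome anvil

### The job

Check the wall thickness of the jar cap. Balance the loose black cap, open side down, on the crown of the steel dome anvil with its ringed centre over the crown, and let go so that it stands there by itself; then lift the thickness probe out of its well and hold it upright on the ringed spot, its tip inside the ring and its sprung tip pressed lightly about half way in, with the cap still balanced on the dome. Finish like that, still holding the probe on the spot; leave the other things where they are.

Things in the scene. Friction and masses are not known exactly. Their poses are not given: they have to be found in the camera images.
- cap_center (a point): The loose black plastic jar cap that lies alone on the bench, open side down: round, 64 mm diameter, 16 mm tall, ribbed skirt 2.5 mm thick, flat top 3 mm thick, 30 g. This point is at its centre, 8 mm above its lower rim; z is up through its top. (The caps in the grey parts tray to the right are not to be used.)
- cap_mark (a point): The marked spot: the centre of the cap's flat top, 8 mm above cap_center. A thin white ring, 16 mm inside diameter, is drawn round it.
- anvil_crown (a point): The topmost point of the dome anvil, a polished steel hemisphere of 32 mm radius on a waisted steel post and round foot (92 mm diameter), fixed to the bench. The crown is 85 mm above the bench, where a cap's flat underside rests: the top of a cap balanced there is 88 mm above the bench, its lower rim 72 mm.
- anvil: The dome anvil; origin at the centre of its foot on the bench, z up.
- probe_center (a point): The thickness probe, upright, tip down, in the well of the white read-out unit: square grey handle 22 x 22 x 75 mm with black grip lines, below it a round steel nose (15 mm dia, 34 mm long) and a sprung tip pin. 85 g. This point is the middle of the handle; x and y are square to its flats, z points up along the probe. The tip's end is 80.5 mm below this point when the tip is out.
- probe_end (a point): The flat end of the probe's sprung tip pin (6 mm diameter, standing 9 mm out of the nose), on the probe's axis.
- probe_tip (a joint): How far the sprung tip is pushed in, in m: 0 fully out, 0.008 fully in. It springs out; it takes 1.6 N to start it, 3.2 N to push it half way (0.004), 4.8 N to push it fully in.
- well_mouth (a point): The mouth of the well in the read-out unit (white desk unit with a sloping dark display, 90 x 80 mm, top 50 mm above the bench, fixed). The well is a round hole of 20 mm diameter, 48 mm deep; the shoulder of the probe's handle rests on this mouth, so lift the probe straight up by more than 45 mm to clear it.
- holder: The read-out unit; origin at the centre of its underside. x points away from its sloping display, towards the well, which lies 22 mm from the origin along x.
- marker: Bystander: black marker pen lying on the bench, 139 mm long; to be left alone.
- pot_tablets: Bystander: white screw-cap pot, 47 mm diameter, 85 mm tall; to be left alone.
- rack: Bystander: green tube rack, 84 x 122 x 42 mm; to be left alone.
Things that resemble listed ones, but are neither listed nor needed, are in the scene too. There is more than one size of the part that bears probe_center; the job needs the smallest.

How it is judged:
By the outcome, as a careful person would: the job done as asked, in the order asked, and still so for the second after the job is handed in, while the arm keeps its last pose, push and grip.
It also fails if it takes over 64 s, if anything falls off the work surface, if the arm or the gripper's body presses on something with over 40 N, if the wrist force passes 120 N, or if a joint passes its speed limit or range.

### The arm

A 7-joint arm with a two-finger parallel gripper is mounted at the origin on a cart in front of the work surface, level with it; the furniture and walls round the work are solid. World frame = base frame: x ahead of the robot, y to its left, z up, the work surface at z = 0. Lengths are in m, angles in rad, forces in N, time in s.
With the tool pointing down it reaches from about 0.425 to 0.8 m from the base axis. Payload 8.3 kg.
Tool frame: the origin (TCP) lies at the very end of the fingers, on their centre line; the grasp point (between the pads) lies 19 mm behind it (env.grip_point_offset is the distance from the TCP to the grasp point, in m); z points along the fingers, y is the line along which they close (so a half turn about z gives the same grasp; the last joint's range is limited). The gripper opens to 85 mm and grips with 20 to 120 N. Pads are 22 mm wide; open, the fingers measure 114 mm over their backs; the gripper's body (76 mm by 85 mm) begins 54 mm behind the grasp point. The pads swing forward as they close: fully open they stand 13 mm farther back than shut.
Start: joints at [1.107, 0.383, 0.016, 1.37, -0.006, 1.388, -0.046], TCP at [0.244, -0.575, 0.231] pointing down, gripper open.
Joint ranges: [-2.95, 2.95], [-0.25, 2.06], [-1.52, 1.56], [0.18, 2.33], [-1.44, 4.58], [0.02, 2.06], [-3.01, 3.01]. Speed limits (rad/s): [2.39, 2.39, 3.01, 3.01, 3.14, 3.14, 3.14].

### API

Orientations are given as a unit quaternion [w, x, y, z].
In Python, from workcell import env gives the robot as it stands.
- The arm moves only by the tool drive_tool, never from a script. Its argument "moves" is a list of rows, each an object with "travel": the shift along the tool's x, y, z normalised to -1 to 1, where 1 is 1000 mm, a list of three; "rot": the turn, a rotation vector about the tool's x, y, z normalised to -1 to 1, where 1 is 90 degrees, a list of three; "hand": the finger opening in mm, from 0 to 85.4. In form: [{"travel": [dx, dy, dz], "rot": [wx, wy, wz], "hand": hand}, ...]. A call has 1 to 8 rows; each row shifts and turns the commanded pose from where the row before left it, along the tool's axes as they then stand; what a row does not reach is not made up. A row lasts 1/12 s, in which the tool goes at most 41.7 mm and 7.16 degrees, less where a joint would pass 70% of its speed; a pose out of reach is approached as far as the arm can. A call with a number of a shift or a turn outside -1 to 1 is refused whole. A call with a gripper value outside its range is refused whole. The fingers move at their own pace and stop on an object; "grip_force" is the grip in N (left out, the last holds). Time passes only in rows, so rows that do not move let the fingers close. It gives the time, the measured TCP pose, the force, the opening and the grip force at its end, in the units of the state.
- env.get_obs(): the state, without advancing time (a new reading comes with each control period).
- env.read_camera(name): name is "scene" or "top" or "wrist"; returns a dict with "color" (384x512x3 uint8, red, green, blue), "z_map" (384x512 float32, m along the optical axis (not along the pixel's ray), 0 where there is no reading), "mtx" (3x3 intrinsics, pixels), "eye" and "attitude" of the camera in the world; the wrist camera has in their place "tool_from_camera" (4x4, takes a point from camera to tool coordinates, whose origin is the TCP and whose axes are the flange's). Camera axes: x right, y down, z forward; pixel columns grow to the right and rows downward; lengths in m; the calibration is good to about 2 mm. A picture is of the moment at which its call begins: read the wrist's pose just before it.
- env.job_done(): hands the job in; it is judged then, once.
Trained networks look in a picture, given as the dict that the camera call returned (one of the last four; its "shot" number tells which), for a name from the list of things; names that differ only in an ending like _2 or _b are one class to them, and where a whole thing is asked for, a point or a joint stands for the part that bears it (a point fixed in the world has none). Each returns a list of dicts, best first, with "p" (0 to 1); they miss things now and then, are a little off and sometimes report something else, mostly with a low value. They report only what shows in the picture. A call takes as long as a camera call. They do not tell look-alikes from the thing itself.
- env.look_for(picture, query): "centre" ([x, y, z] in m, in world coordinates, good to about 4 mm: the middle of the surface that is visible of it).
- env.cut_out(picture, query): "pixels" (384x512 bool, what is visible of it).
- env.place_of(picture, query): "centre" ([x, y, z] in m, in world coordinates, good to about 4 mm: a listed point, or the origin of a listed thing).
The state is a dict: "time_s": time; "qpos": joint angles; "dq": joint speeds; "effort": joint torques, N m; "ee_pos": TCP position; "tcp_rot": TCP orientation; "wrist_force": force on the tool from outside, world axes, zero at the start; "wrist_torque": the same for the moment, N m; "gripper_width": finger opening in m; "finger_force": force on a finger pad.
Only numpy, scipy, OpenCV 4.12 (cv2) and the standard library are available. Lean on these libraries where they do the work, as an engineer would, in place of code of your own. Each camera call takes 0.05 s, during which the arm holds its last target. There are 200 camera calls.

## Working session

There is one attempt and no reset: what is moved stays moved. The work goes in short steps, Python scripts to look and compute and a tool call to move; the robot and the scene stay as the last step left them, time stands still between calls to the robot, and variables do not carry over. Pictures are saved under pics/ and viewed, at most 10 in all, crops included, and the job is handed in when it is done.

Besides the shell and the picture viewer there is one more tool, called after "Request:" as a command line: name --argument value ..., lists and objects as JSON in quotes. drive_tool: Moves the arm, as the interface text tells. Scaled input: -1 to 1 covers 1000 mm each way for a shift and 90 degrees each way for a turn. Its arguments: {"type":"object","properties":{"moves":{"type":"array","items":{"type":"object","properties":{"travel":{"type":"array","items":{"type":"number"}},"rot":{"type":"array","items":{"type":"number"}},"hand":{"type":"number"}}}},"grip_force":{"type":"number"}},"required":["moves"]}

```bash
mkdir -p pics
cat > h.py <<'E'
import numpy as np, cv2
from workcell import env
from scipy.spatial.transform import Rotation as R
def rot(a):
    a=np.array(a,float)
    return a if a.shape==(3,3) else R.from_quat(a,scalar_first=True).as_matrix()
def save(p,n,box=None,s=1):
    im=p["color"][...,::-1]
    if box: im=im[box[1]:box[3],box[0]:box[2]]
    cv2.imwrite(n,cv2.resize(im,None,fx=s,fy=s,interpolation=cv2.INTER_CUBIC))
def campose(p,o=None):
    if "eye" in p: return np.array(p["eye"]),rot(p["attitude"])
    T=np.array(p["tool_from_camera"]);Rt=rot(o["tcp_rot"])
    return np.array(o["ee_pos"])+Rt@T[:3,3],Rt@T[:3,:3]
def cloud(p,o=None):
    e,A=campose(p,o);z=p["z_map"];K=p["mtx"]
    v,u=np.mgrid[:z.shape[0],:z.shape[1]]
    c=np.stack([(u-K[0,2])/K[0,0]*z,(v-K[1,2])/K[1,1]*z,z],-1)
    w=c@A.T+e; w[z==0]=np.nan
    return w
def pix(p,X,o=None):
    e,A=campose(p,o);c=A.T@(np.array(X)-e);q=p["mtx"]@c;return (q[:2]/q[2]).round(0)
E
python3 - <<'E'
from h import *
np.set_printoptions(precision=4,suppress=True)
o=env.get_obs();print(o)
for n in("scene","top"):
    p=env.read_camera(n);save(p,f"pics/{n}.png",s=1.5)
    print(n,p["eye"],p["attitude"])
    for q in("cap_center","cap_mark","anvil_crown","anvil","probe_center","well_mouth","holder","marker","pot_tablets","rack"):
        for r in env.place_of(p,q)[:4]: print(q,round(r["p"],2),np.array(r["centre"]),pix(p,r["centre"]))
E
```

```text
{'time_s': 0.0, 'qpos': array([ 1.1071,  0.3842,  0.0164,  1.3712, -0.0063,  1.3882, -0.0465]), 'dq': array([ 0.0009, -0.002 ,  0.    , -0.0005, -0.0006, -0.0003,  0.0006]), 'effort': array([ -0.0004, -62.7597,   0.8438, -37.1818,   0.0165,   0.014 ,
        -0.    ]), 'ee_pos': array([ 0.2437, -0.575 ,  0.2303]), 'tcp_rot': array([-0.0009,  0.98  ,  0.1991, -0.0002]), 'wrist_force': array([ 0.0761, -0.3294,  0.2844]), 'wrist_torque': array([ 0.0581, -0.0479,  0.0063]), 'finger_force': 0.0, 'gripper_width': 0.08562412772709274}
scene [-0.105   0.5813  1.0257] [ 0.1587 -0.3805  0.845  -0.3405]
cap_center 0.69 [0.4337 0.3006 0.0076] [193. 308.]
cap_mark 0.85 [0.4323 0.3017 0.0174] [192. 307.]
anvil_crown 0.76 [ 0.5835 -0.1064  0.0853] [271. 179.]
anvil 0.63 [ 0.5831 -0.1074  0.0003] [271. 198.]
probe_center 0.78 [ 0.4799 -0.2726  0.0878] [335. 170.]
probe_center 0.57 [ 0.5797 -0.2409  0.1084] [304. 153.]
probe_center 0.57 [ 0.5661 -0.351   0.1094] [332. 140.]
well_mouth 0.94 [ 0.4808 -0.2715  0.0489] [333. 179.]
holder 0.63 [ 0.4595 -0.2803 -0.0021] [338. 193.]
marker 0.47 [ 0.6961 -0.
[... 224 characters left out ...]
0.0091] [145. 245.]
cap_center 0.25 [ 0.6852 -0.3763  0.0034] [374. 159.]
cap_mark 0.81 [0.4324 0.2987 0.0172] [145. 244.]
anvil_crown 0.88 [ 0.5873 -0.1074  0.082 ] [288. 187.]
anvil 0.87 [ 0.5844 -0.1102  0.0003] [286. 192.]
anvil 0.69 [ 0.5858 -0.1056  0.0818] [287. 188.]
probe_center 0.69 [ 0.5634 -0.3538  0.1127] [382. 194.]
probe_center 0.49 [ 0.5824 -0.2443  0.1118] [340. 187.]
probe_center 0.47 [ 0.4786 -0.2705  0.0847] [349. 227.]
well_mouth 0.88 [ 0.476  -0.2771  0.0521] [348. 228.]
holder 0.65 [ 0.4618 -0.2836  0.0033] [346. 234.]
marker 0.49 [ 0.6933 -0.155   0.0009] [300. 157.]
pot_tablets 0.88 [ 0.716  -0.0104 -0.001 ] [253. 149.]
rack 0.45 [ 0.4753 -0.2734  0.0525] [347. 229.]
```

View pics/scene.png

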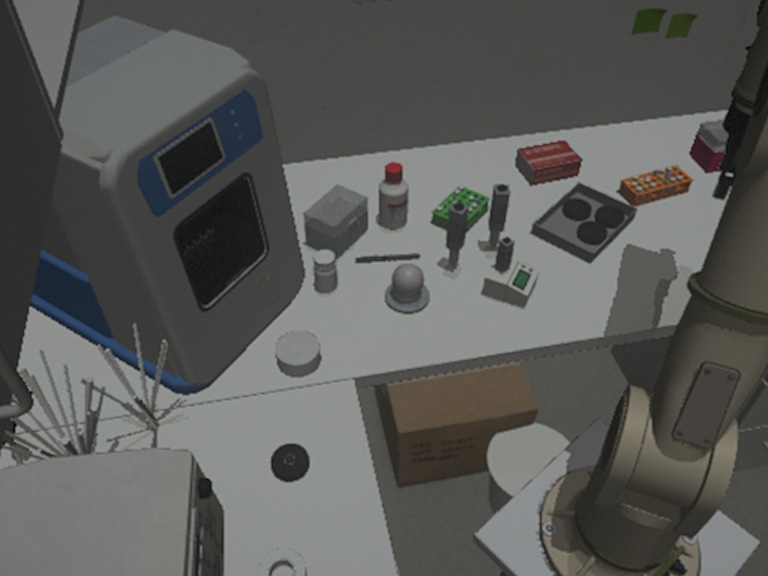

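View pics/top.png

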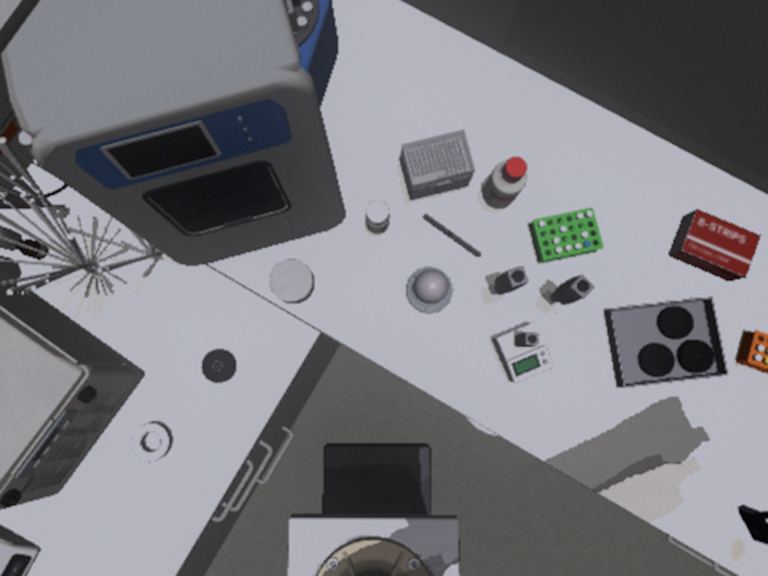

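Scene view:
- Black caps: loose cap at (193,308), with its ring visible. The tray caps at (385,140), (375,155) and (400,150) are excluded. A white ring lies at (188,377).
- Probes: the small one in the white read-out unit at (336,169), and two larger look-alikes on stands at (304,150) and (332,138). I choose the one in the unit.

Next I refine the positions from depth and check the obstacles.

Run:
```python
from h import *
np.set_printoptions(precision=4,suppress=True,linewidth=200)
P={n:env.read_camera(n) for n in("top","scene")}
C={n:cloud(p) for n,p in P.items()}
H=np.full((12,16),-1.)
for n in C:
    w=C[n].reshape(-1,3);w=w[np.isfinite(w[:,0])]
    i=((w[:,0]-.3)/.05).astype(int);j=((w[:,1]+.4)/.05).astype(int)
    k=(w[:,0]>.3)&(i<12)&(w[:,1]>-.4)&(j<16)&(w[:,2]<.9)
    np.maximum.at(H,(i[k],j[k]),w[k,2])
print("cols y from -.4 step .05; rows x from .3");print((H*100).round(0).astype(int))
def circ(w,c,r,z0,z1):
    m=(np.hypot(w[...,0]-c[0],w[...,1]-c[1])<r)&(w[...,2]>z0)&(w[...,2]<z1)
    q=w[m];e=cv2.minEnclosingCircle((q[:,:2]*1000).astype(np.float32));return len(q),e,np.median(q[:,2])
for n in C:
    print(n,"cap",circ(C[n],(.432,.3),.05,.011,.03),"foot?",circ(C[n],(.585,-.107),.06,.06,.1))
    w=C[n];m=(np.hypot(w[...,0]-.585,w[...,1]+.107)<.04)&(w[...,2]>.06);q=w[m]
    A=np.c_[2*q,np.ones(len(q))];s=np.linalg.lstsq(A,(q**2).sum(1),rcond=None)[0];print("sphere",s[:3],np.sqrt(s[3]+s[:3]@s[:3]),q[:,2].max())
    m=(np.hypot(w[...,0]-.4785,w[...,1]+.272)<.04)&(w[...,2]>.115)&(w[...,2]<.135);q=w[m]
    print("probe top",len(q),q.mean(0),cv2.minAreaRect((q[:,:2]*1000).astype(np.float32)))
a=P["scene"]["color"][140:200,280:360,::-1];b=P["scene"]["color"][280:340,150:230,::-1]
cv2.imwrite("pics/crop.png",cv2.resize(np.hstack([a,b]),None,fx=5,fy=5,interpolation=cv2.INTER_CUBIC))
```

```text
cols y from -.4 step .05; rows x from .3
[[  1   1   1   1   1 -87 -86 -87 -86 -87 -87   0   1   1   1   2]
 [  1   1   4   1   1   1   1 -86 -86 -87 -87   1   1   1   2   1]
 [  1   5   5   5   1   1   1   1   1 -87   0   1   1   2   2   1]
 [  1   6  13   6   1   1   1   1   1   0   1   1   1   2   2   1]
 [ 17  17   6   1   1   7   6   1   1   1   1   5   1   1   1   1]
 [ 17  17  17  17   1   9   9   1   1   1   5   5   4   1   1   1]
 [ 61  63  16  16   1   8   8   1   1   1   5   5  22  33  45  49]
 [  5  68  71  69   2   1   1   9   8  24  44  52  52  52  53  72]
 [  4   5  69  69  65   2   1   9   9  52  53  53  53  53  54  72]
 [  1   1  16  16  62  61  10   1   1  53  54  53  54  53  56  56]
 [  1   1   0  11  10  10  10   1   1  53  53  53  54  54  56  56]
 [  1   1   1   1  10  10  10   1   1   1  53  54  53  56  56  21]]
top cap (389, ((434.211181640625, 297.6025390625), 31.78270149230957), np.float64(0.0166070689893425)) foot? (385, ((583.3425903320312, -109.413818359375), 31.47962188720703), np.float64(0.07681042969743557))
sphere [ 0.5836 -0.1098  0.0558] 0.03070129816215867 0.09012964313928384
probe top 77 [ 0.4811 -0.2734  0.1265] ((481.7204895019531, -274.396240234375), (21.420503616333008, 20.916610717773438), 0.12807543575763702)
scene cap (479, ((430.9269104003906, 300.41534423828125), 32.75963592529297), np.float64(0.016664655563359387)) foot? (268, ((577.4819946289062, -105.45797729492188), 30.93798065185547), np.float64(0.07574900790140437))
sphere [ 0.5792 -0.1072  0.0581] 0.028422330161243927 0.0890242317244544
probe top 59 [ 0.4759 -0.2709  0.1242] ((478.25518798828125, -273.27069091796875), (21.751001358032227, 23.30493927001953), 87.84083557128906)
```

View pics/crop.png

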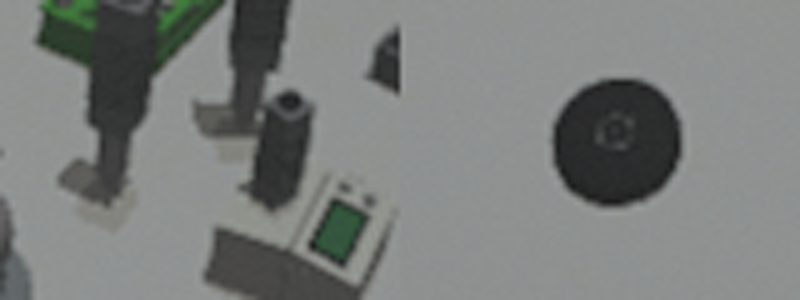

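The crop confirms the choice: the small probe stands in the unit beside the display, and the cap is loose with its ring at its centre. I'll fly toward the unit and look with the wrist camera on the way.

Request:
drive_tool --moves '[{"travel":[0.02,-0.012,-0.025],"rot":[0,0,0],"hand":85},{"travel":[0.033,-0.02,-0.015],"rot":[0,0,0],"hand":85},{"travel":[0.033,-0.02,-0.01],"rot":[0,0,0],"hand":85},{"travel":[0.033,-0.02,-0.01],"rot":[0,0,0],"hand":85},{"travel":[0.033,-0.02,-0.01],"rot":[0,0,0],"hand":85},{"travel":[0.033,-0.02,0],"rot":[0,0,0],"hand":85},{"travel":[0.033,-0.02,0],"rot":[0,0,0],"hand":85},{"travel":[0.033,-0.02,0],"rot":[0,0,0],"hand":85}]'

```text
time_s: 1.87
ee_pos: [0.4165, -0.3359, 0.3019]
tcp_rot: [0.0, 0.98, 0.199, 0.0]
wrist_force: [1.1, -0.2, 0.3]
gripper_width: 0.0851
finger_force: 0.0
```

```bash
cat >> h.py <<'E'
def delta(t,o=None):
    o=o or env.get_obs();return rot(o["tcp_rot"]).T@(np.array(t)-o["ee_pos"])
np.set_printoptions(precision=4,suppress=True,linewidth=200)
E
python3 - <<'E'
from h import *
o=env.get_obs();p=env.read_camera("wrist");print(o["ee_pos"],o["tcp_rot"],o["qpos"]);save(p,"pics/w1.png",s=1.5)
print(p["tool_from_camera"])
for q in("probe_center","well_mouth","holder","anvil_crown"):
    for r in env.place_of(p,q)[:3]: print(q,round(r["p"],2),np.array(r["centre"]),pix(p,r["centre"],o))
print(delta((.56,-.09,.3)))
P=env.read_camera("scene");w=cloud(P);m=(w[...,2]>.6)&(w[...,2]<.75)&(w[...,0]>.55)&(w[...,1]<-.1)&(w[...,1]>-.4);print(m.sum(),np.argwhere(m)[:5],w[m][:5])
E
```

```text
[ 0.4165 -0.3359  0.3019] [0.0005 0.98   0.199  0.0003] [ 0.7561  0.1702 -0.1595  1.4879  0.0272  1.4845 -0.5735]
[[-0.0006 -0.9557 -0.2943  0.0746]
 [ 1.     -0.0006 -0.0003 -0.0001]
 [ 0.0001 -0.2943  0.9557 -0.1431]
 [ 0.      0.      0.      1.    ]]
probe_center 0.64 [ 0.4767 -0.273   0.0901] [223.  86.]
probe_center 0.58 [ 0.5714 -0.3534  0.1131] [337.  22.]
probe_center 0.37 [ 0.4604 -0.2806 -0.0046] [230. 101.]
holder 0.56 [ 0.4587 -0.2847 -0.0028] [233. 103.]
[ 0.2298 -0.1718  0.0013]
0 [] []
```

View pics/w1.png

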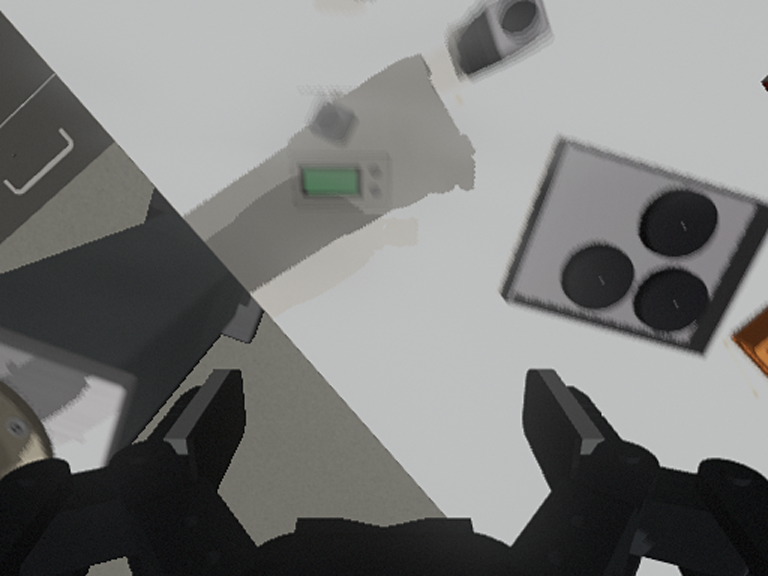

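The wrist view is motion-blurred. The unit is at about (230,117), the probe handle top at about (222,81) and looks turned relative to the unit, and the tray caps are to the right. I'll look at the handle again from rest later. Next is the anvil.

Request:
drive_tool --moves '[{"travel":[0.025,-0.018,0],"rot":[0,0,0],"hand":85},{"travel":[0.032,-0.024,0],"rot":[0,0,0],"hand":85},{"travel":[0.032,-0.024,0],"rot":[0,0,0],"hand":85},{"travel":[0.032,-0.024,0],"rot":[0,0,0],"hand":85},{"travel":[0.02,-0.016,0],"rot":[0,0,0],"hand":85},{"travel":[0.01,-0.008,0],"rot":[0,0,0],"hand":85},{"travel":[0,0,0],"rot":[0,0,0],"hand":85},{"travel":[0,0,0],"rot":[0,0,0],"hand":85}]'

```text
time_s: 2.83
ee_pos: [0.5099, -0.1749, 0.3011]
tcp_rot: [0.0, 0.98, 0.199, -0.0]
wrist_force: [-0.1, -0.0, -0.2]
gripper_width: 0.0847
finger_force: 0.0
```

Run:
```python
from h import *
o=env.get_obs();p=env.read_camera("wrist");print(o["ee_pos"],o["tcp_rot"],o["qpos"]);save(p,"pics/w2.png",s=1.5)
for q in("probe_center","anvil_crown","anvil"):
    for r in env.place_of(p,q)[:3]: print(q,round(r["p"],2),np.array(r["centre"]),pix(p,r["centre"],o))
w=cloud(p,o)
m=(np.hypot(w[...,0]-.583,w[...,1]+.108)<.04)&(w[...,2]>.06)&(w[...,2]<.1);q=w[m]
A=np.c_[2*q,np.ones(len(q))];s=np.linalg.lstsq(A,(q**2).sum(1),rcond=None)[0];print("sphere",len(q),s[:3],np.sqrt(s[3]+s[:3]@s[:3]),q[:,2].max())
print(cv2.minEnclosingCircle((q[:,:2]*1000).astype(np.float32)))
m=(np.hypot(w[...,0]-.4785,w[...,1]+.272)<.03)&(w[...,2]>.115)&(w[...,2]<.135);q=w[m]
if len(q): print("probe top",len(q),q.mean(0),cv2.minAreaRect((q[:,:2]*1000).astype(np.float32)))
print(delta((.432,.3,.25)))
```

```text
[ 0.5099 -0.1749  0.3011] [ 0.0001  0.9801  0.1986 -0.0003] [ 0.5229  0.1891 -0.2975  1.4726  0.0557  1.4886 -0.9452]
probe_center 0.9 [ 0.5805 -0.2409  0.1146] [343. 127.]
probe_center 0.66 [ 0.4794 -0.2748  0.0895] [323. 216.]
probe_center 0.64 [ 0.5685 -0.3503  0.1127] [428. 178.]
anvil_crown 0.96 [ 0.5801 -0.1046  0.0836] [220.  74.]
anvil_crown 0.75 [ 0.6882 -0.157   0.0028] [299.   8.]
anvil 0.92 [ 0.5825 -0.1071 -0.0021] [230.  76.]
sphere 2553 [ 0.5817 -0.1078  0.0539] 0.031739331631300556 0.08701836719314382
((581.6944580078125, -107.86256408691406), 31.30331802368164)
probe top 460 [ 0.481  -0.2715  0.1251] ((479.280029296875, -273.245849609375), (21.980819702148438, 22.51809310913086), 86.07525634765625)
[ 0.1127 -0.4688  0.0511]
```

View pics/w2.png

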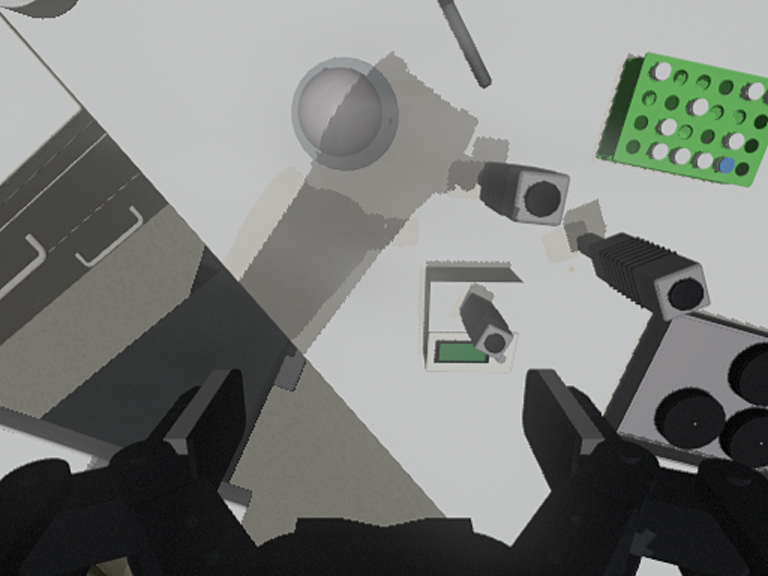

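Clear view: the dome anvil is at (228,75), the small probe in the unit has its handle top at (329,228), and the two larger probes are at (360,132) and (455,197). The handle flats lie roughly along the world axes. Next is the cap.

Request:
drive_tool --moves '[{"travel":[0.006,-0.025,0],"rot":[0,0,0],"hand":85},{"travel":[0.009,-0.039,0],"rot":[0,0,0],"hand":85},{"travel":[0.009,-0.039,0],"rot":[0,0,0],"hand":85},{"travel":[0.009,-0.039,0],"rot":[0,0,0],"hand":85},{"travel":[0.009,-0.039,0],"rot":[0,0,0],"hand":85},{"travel":[0.009,-0.039,0],"rot":[0,0,0],"hand":85},{"travel":[0.009,-0.039,0],"rot":[0,0,0],"hand":85},{"travel":[0.009,-0.039,0],"rot":[0,0,0],"hand":85}]'

```text
time_s: 3.7
ee_pos: [0.4571, 0.1281, 0.3017]
tcp_rot: [0.0, 0.98, 0.198, 0.0]
wrist_force: [1.5, 1.1, -0.4]
gripper_width: 0.0849
finger_force: 0.0
```

Request:
drive_tool --moves '[{"travel":[0.008,-0.035,0.02],"rot":[0,0,0],"hand":85},{"travel":[0.008,-0.03,0.025],"rot":[0,0,0],"hand":85},{"travel":[0.008,-0.03,0.025],"rot":[0,0,0],"hand":85},{"travel":[0,-0.01,0.02],"rot":[0,0,0],"hand":85},{"travel":[0,0,0.01],"rot":[0,0,0],"hand":85},{"travel":[0,0,0],"rot":[0,0,0],"hand":85},{"travel":[0,0,0],"rot":[0,0,0],"hand":85}]'

```text
time_s: 4.28
ee_pos: [0.4395, 0.2318, 0.2016]
tcp_rot: [0.0, 0.98, 0.198, -0.0]
wrist_force: [0.9, -0.2, -0.2]
gripper_width: 0.0852
finger_force: 0.0
```

```bash
cat > cap.py <<'E'
from h import *
o=env.get_obs();p=env.read_camera("wrist");print(o["ee_pos"],o["tcp_rot"],o["qpos"])
for q in("cap_mark","cap_center"):
    for r in env.place_of(p,q)[:2]: print(q,round(r["p"],2),np.array(r["centre"]),pix(p,r["centre"],o))
w=cloud(p,o)
m=(np.hypot(w[...,0]-.432,w[...,1]-.3)<.045)&(w[...,2]>.012)&(w[...,2]<.03);q=w[m]
print(len(q),np.median(q[:,2]),cv2.minEnclosingCircle((q[:,:2]*1000).astype(np.float32)))
print(delta((.432,.299,.0)))
E
python3 cap.py
```

```text
[0.4395 0.2318 0.2016] [ 0.0003  0.9802  0.1978 -0.0002] [ 0.0405  0.178  -0.659   1.7348  0.1143  1.2679 -1.8177]
cap_mark 0.85 [0.4329 0.2976 0.0198] [194. 148.]
cap_center 0.89 [0.4357 0.2969 0.0084] [197. 144.]
2942 0.016478759066776344 ((432.105712890625, 300.38153076171875), 32.082149505615234)
[ 0.0178 -0.0645  0.2028]
```

Request:
drive_tool --moves '[{"travel":[0.006,-0.02,0.02],"rot":[0,0,0],"hand":85},{"travel":[0.006,-0.025,0.03],"rot":[0,0,0],"hand":85},{"travel":[0.006,-0.02,0.03],"rot":[0,0,0],"hand":85},{"travel":[0,0,0.02],"rot":[0,0,0],"hand":85},{"travel":[0,0,0],"rot":[0,0,0],"hand":85},{"travel":[0,0,0],"rot":[0,0,0],"hand":85},{"travel":[0,0,0],"rot":[0,0,0],"hand":85}]'

```text
time_s: 5.02
ee_pos: [0.4315, 0.3001, 0.1032]
tcp_rot: [-0.0, 0.98, 0.198, 0.001]
wrist_force: [1.5, 1.1, 0.8]
gripper_width: 0.0852
finger_force: 0.0
```

```bash
cat >> cap.py <<'E'
save(p,"pics/w3.png")
E
python3 cap.py
```

```text
[0.4315 0.3001 0.1032] [-0.0002  0.9802  0.198   0.0012] [-0.1088  0.3481 -0.6714  1.7903  0.2435  1.0846 -2.0375]
cap_mark 0.83 [0.4326 0.298  0.0176] [259. 195.]
cap_center 0.75 [0.4339 0.2961 0.0104] [262. 192.]
5244 0.01645028322013417 ((431.92578125, 300.4091491699219), 31.99757957458496)
[-0.0002  0.0015  0.1033]
```

View pics/w3.png

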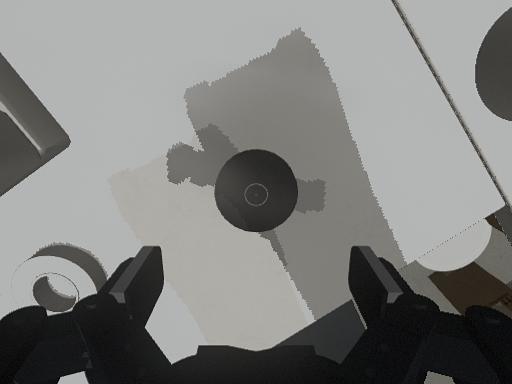

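The cap is centred under the gripper, with its ring at (256,195). The white ring at left (57,290) is about 150 mm away and clear of the fingers. Descending.

Request:
drive_tool --moves '[{"travel":[0,0,0.02],"rot":[0,0,0],"hand":85},{"travel":[0,0,0.03],"rot":[0,0,0],"hand":85},{"travel":[0,0,0.03],"rot":[0,0,0],"hand":85},{"travel":[0,0,0.015],"rot":[0,0,0],"hand":85},{"travel":[0,0,0.004],"rot":[0,0,0],"hand":85},{"travel":[0,0,0],"rot":[0,0,0],"hand":85},{"travel":[0,0,0],"rot":[0,0,0],"hand":85}]'

```text
time_s: 5.75
ee_pos: [0.4308, 0.3011, 0.0038]
tcp_rot: [-0.0, 0.98, 0.199, 0.001]
wrist_force: [0.1, -0.1, -0.6]
gripper_width: 0.0852
finger_force: 0.0
```

Request:
drive_tool --moves '[{"travel":[0,0,0.003],"rot":[0,0,0],"hand":85},{"travel":[0,0,0.002],"rot":[0,0,0],"hand":85},{"travel":[0,0,0],"rot":[0,0,0],"hand":85}]'

```text
time_s: 6.0
ee_pos: [0.4303, 0.3007, -0.0021]
tcp_rot: [-0.0, 0.98, 0.199, 0.001]
wrist_force: [0.6, 0.1, 0.2]
gripper_width: 0.0852
finger_force: 0.0
```

```bash
python3 cap.py; python3 -c "
from h import *
o=env.get_obs();print(o['wrist_force'])"
```

```text
[ 0.4303  0.3007 -0.0021] [-0.0001  0.98    0.199   0.0006] [-0.1697  0.4929 -0.6123  1.8754  0.36    0.8836 -2.128 ]
cap_mark 0.95 [0.4326 0.2992 0.0189] [261. 268.]
cap_center 0.94 [0.4354 0.2972 0.0091] [267. 253.]
15934 0.016501632628516658 ((432.0946044921875, 300.097412109375), 44.96432113647461)
[ 0.0011  0.0023 -0.0023]
[ 0.555  -1.9894  0.078 ]
```

Request:
drive_tool --moves '[{"travel":[0.0013,0,0],"rot":[0,0,0],"hand":70},{"travel":[0,0,0],"rot":[0,0,0],"hand":66},{"travel":[0,0,0],"rot":[0,0,0],"hand":66},{"travel":[0,0,0],"rot":[0,0,0],"hand":66},{"travel":[0,0,0],"rot":[0,0,0],"hand":66}]' --grip_force 25

```text
time_s: 6.57
ee_pos: [0.4311, 0.3011, -0.0026]
tcp_rot: [-0.0, 0.98, 0.199, 0.0]
wrist_force: [0.6, -0.0, 0.1]
gripper_width: 0.066
finger_force: 0.1
```

Request:
drive_tool --moves '[{"travel":[0,0,0],"rot":[0,0,0],"hand":60},{"travel":[0,0,0],"rot":[0,0,0],"hand":60},{"travel":[0,0,0],"rot":[0,0,0],"hand":60},{"travel":[0,0,0],"rot":[0,0,0],"hand":60}]'

```text
time_s: 6.9
ee_pos: [0.431, 0.3011, -0.0023]
tcp_rot: [0.0, 0.98, 0.199, 0.0]
wrist_force: [-1.1, -1.0, 5.4]
gripper_width: 0.0624
finger_force: 26.4
```

```bash
python3 cap.py; python3 -c "
from h import *
o=env.get_obs();print(o['wrist_force'],o['gripper_width'],o['finger_force'],o['time_s'])"
```

```text
[ 0.431   0.3011 -0.0023] [0.0001 0.98   0.1991 0.0001] [-0.1704  0.4953 -0.6117  1.8723  0.3606  0.8856 -2.1276]
cap_mark 0.66 [0.4336 0.2974 0.0167] [266. 267.]
cap_center 0.64 [0.4354 0.2968 0.0107] [268. 257.]
16495 0.016515747535649994 ((436.79864501953125, 302.55413818359375), 44.07248306274414)
[ 0.0001  0.0023 -0.0023]
[-1.6723 -1.146   4.9302] 0.06261559086024118 26.401462397770956 7.05
```

Request:
drive_tool --moves '[{"travel":[0,0,-0.005],"rot":[0,0,0],"hand":60},{"travel":[0,0,-0.015],"rot":[0,0,0],"hand":60},{"travel":[0,0,-0.03],"rot":[0,0,0],"hand":60},{"travel":[0,0,-0.035],"rot":[0,0,0],"hand":60},{"travel":[0,0,-0.035],"rot":[0,0,0],"hand":60},{"travel":[0,0,-0.02],"rot":[0,0,0],"hand":60},{"travel":[0,0,-0.01],"rot":[0,0,0],"hand":60},{"travel":[0,0,0],"rot":[0,0,0],"hand":60}]'

```text
time_s: 7.72
ee_pos: [0.432, 0.3019, 0.1497]
tcp_rot: [-0.001, 0.98, 0.199, 0.002]
wrist_force: [-0.9, -0.1, -0.1]
gripper_width: 0.062
finger_force: 27.7
```

Run:
```python
from h import *
o=env.get_obs();p=env.read_camera("wrist");save(p,"pics/w4.png");print(o["ee_pos"],o["wrist_force"],o["gripper_width"])
for r in env.place_of(p,"cap_mark")[:2]: print(r["p"],rot(o["tcp_rot"]).T@(r["centre"]-o["ee_pos"]),pix(p,r["centre"],o))
m=env.cut_out(p,"cap_mark");w=cloud(p,o)
if m:
    q=(w[m[0]["pixels"]]-o["ee_pos"])@rot(o["tcp_rot"]);q=q[np.isfinite(q[:,0])];print(len(q),np.median(q,0),q.min(0),q.max(0))
print(delta((.5811,-.108,.14)))
```

```text
[0.432  0.3019 0.1497] [-0.9105 -0.1477 -0.0778] 0.06203157148726134
15356 [ 0.0053 -0.0004 -0.0186] [-0.4152 -0.0692 -0.0208] [0.0328 0.1473 0.5402]
[-0.0204  0.4348  0.0059]
```

View pics/w4.png

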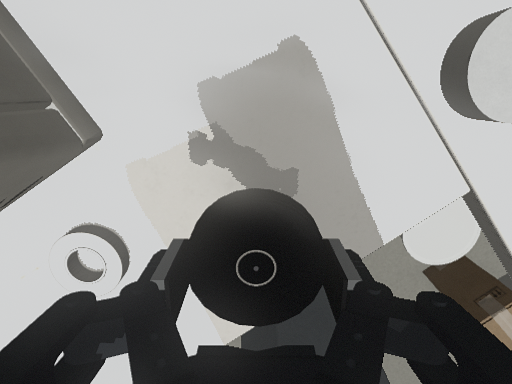

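The cap hangs level between the pads, ring at (256,268), offset about +0.8 mm in tool x. Carrying it to the anvil.

Request:
drive_tool --moves '[{"travel":[-0.001,0.02,0],"rot":[0,0,0],"hand":60},{"travel":[-0.002,0.035,0],"rot":[0,0,0],"hand":60},{"travel":[-0.002,0.035,0],"rot":[0,0,0],"hand":60},{"travel":[-0.002,0.035,0],"rot":[0,0,0],"hand":60},{"travel":[-0.002,0.035,0],"rot":[0,0,0],"hand":60},{"travel":[-0.002,0.035,0],"rot":[0,0,0],"hand":60},{"travel":[-0.002,0.035,0],"rot":[0,0,0],"hand":60},{"travel":[-0.002,0.035,0],"rot":[0,0,0],"hand":60}]'

```text
time_s: 8.53
ee_pos: [0.5197, 0.0493, 0.1452]
tcp_rot: [-0.0, 0.98, 0.199, -0.002]
wrist_force: [1.8, 0.5, -0.9]
gripper_width: 0.0626
finger_force: 27.7
```

Request:
drive_tool --moves '[{"travel":[-0.002,0.035,0],"rot":[0,0,0],"hand":60},{"travel":[-0.002,0.035,0],"rot":[0,0,0],"hand":60},{"travel":[-0.002,0.035,0],"rot":[0,0,0],"hand":60},{"travel":[-0.001,0.03,0],"rot":[0,0,0],"hand":60},{"travel":[0,0.015,0],"rot":[0,0,0],"hand":60},{"travel":[0,0,0],"rot":[0,0,0],"hand":60},{"travel":[0,0,0],"rot":[0,0,0],"hand":60},{"travel":[0,0,0],"rot":[0,0,0],"hand":60}]'

```text
time_s: 9.2
ee_pos: [0.572, -0.0877, 0.1461]
tcp_rot: [-0.001, 0.98, 0.2, -0.001]
wrist_force: [0.5, 0.3, 0.2]
gripper_width: 0.0621
finger_force: 27.7
```

Run:
```python
from h import *
o=env.get_obs();print(o["ee_pos"],o["tcp_rot"],o["qpos"],o["wrist_force"])
p=env.read_camera("wrist")
e,A=campose(p,o);K=p["mtx"];d=A@np.linalg.solve(K,[256,268,1]);zt=o["ee_pos"][2]+.0184
X=e+d*(zt-e[2])/d[2];print("ring if still at 256,268:",X,"tool",rot(o["tcp_rot"]).T@(X-o["ee_pos"]))
for n in("scene","top"):
    P=env.read_camera(n)
    for r in env.place_of(P,"cap_mark")[:2]: print(n,r["p"],r["centre"])
    w=cloud(P);m=(np.hypot(w[...,0]-.581,w[...,1]+.108)<.04)&(abs(w[...,2]-zt)<.004);q=w[m];print(len(q),np.median(q[:,2]),(q.min(0)+q.max(0))/2,np.ptp(q,axis=0))
print(delta((.5811,-.108,.09)))
```

```text
[ 0.572  -0.0877  0.1461] [-0.001   0.9798  0.2    -0.0009] [ 0.458   0.3797 -0.4596  1.6038  0.1756  1.2017 -1.2052] [0.4905 0.3046 0.157 ]
ring if still at 256,268: [ 0.5721 -0.0877  0.1645] tool [ 0.0001  0.     -0.0184]
scene 0.54 [0.5746, -0.0875, 0.1666]
111 0.1650373258368052 [ 0.5686 -0.1014  0.1647] [0.0522 0.05   0.0075]
  return _methods._mean(a, axis=axis, dtype=dtype,
  ret = ret.dtype.type(ret / rcount)
Traceback (most recent call last):
ValueError: zero-size array to reduction operation minimum which has no identity
```

Request:
drive_tool --moves '[{"travel":[0.0004,0.012,0],"rot":[0,0,0],"hand":60},{"travel":[0.0004,0.01,0.01],"rot":[0,0,0],"hand":60},{"travel":[0,0,0.02],"rot":[0,0,0],"hand":60},{"travel":[0,0,0.02],"rot":[0,0,0],"hand":60},{"travel":[0,0,0.012],"rot":[0,0,0],"hand":60},{"travel":[0,0,0.006],"rot":[0,0,0],"hand":60},{"travel":[0,0,0],"rot":[0,0,0],"hand":60},{"travel":[0,0,0],"rot":[0,0,0],"hand":60}]'

```text
time_s: 10.12
ee_pos: [0.5823, -0.1097, 0.0795]
tcp_rot: [-0.0, 0.98, 0.199, 0.0]
wrist_force: [-0.4, 0.4, 0.7]
gripper_width: 0.0626
finger_force: 27.7
```

```bash
python3 -c "
from h import *
o=env.get_obs();print(o['ee_pos'],o['tcp_rot'],o['wrist_force'],delta((.5815,-.1078,.0705)))"
```

```text
[ 0.5823 -0.1097  0.0795] [-0.0001  0.98    0.1991  0.0001] [-0.4449  0.3563  0.7479] [ 0.     -0.0021  0.009 ]
```

Request:
drive_tool --moves '[{"travel":[0,-0.002,0.004],"rot":[0,0,0],"hand":60},{"travel":[0,0,0.003],"rot":[0,0,0],"hand":60},{"travel":[0,0,0.001],"rot":[0,0,0],"hand":60},{"travel":[0,0,0],"rot":[0,0,0],"hand":60},{"travel":[0,0,0],"rot":[0,0,0],"hand":60}]'

```text
time_s: 10.53
ee_pos: [0.5813, -0.1077, 0.0716]
tcp_rot: [0.0, 0.98, 0.199, 0.0]
wrist_force: [0.2, -0.4, 0.2]
gripper_width: 0.062
finger_force: 27.7
```

```bash
python3 -c "
from h import *
o=env.get_obs();print(o['ee_pos'],o['tcp_rot'],o['wrist_force'],o['wrist_torque'],delta((.5815,-.1078,.07)))"
```

```text
[ 0.5813 -0.1077  0.0716] [0.0001 0.98   0.1991 0.0002] [ 0.1642 -0.4395  0.2486] [-0.0312 -0.0307  0.0045] [0.0001 0.0001 0.0016]
```

Position is good. Now inching down until the wrist force shows contact.

Request:
drive_tool --moves '[{"travel":[0,0,0.001],"rot":[0,0,0],"hand":60},{"travel":[0,0,0],"rot":[0,0,0],"hand":60}]'

```text
time_s: 10.7
ee_pos: [0.5813, -0.1078, 0.0704]
tcp_rot: [0.0, 0.98, 0.199, 0.0]
wrist_force: [0.9, -1.0, -0.6]
gripper_width: 0.0621
finger_force: 27.7
```

Request:
drive_tool --moves '[{"travel":[0,0,0.0007],"rot":[0,0,0],"hand":60},{"travel":[0,0,0],"rot":[0,0,0],"hand":60}]'

```text
time_s: 10.87
ee_pos: [0.5813, -0.1078, 0.0698]
tcp_rot: [0.0, 0.98, 0.199, 0.0]
wrist_force: [-1.0, -0.8, 0.3]
gripper_width: 0.062
finger_force: 27.8
```

Request:
drive_tool --moves '[{"travel":[0,0,0.0005],"rot":[0,0,0],"hand":60},{"travel":[0,0,0],"rot":[0,0,0],"hand":60}]'

```text
time_s: 11.03
ee_pos: [0.5814, -0.1077, 0.0696]
tcp_rot: [0.0, 0.98, 0.199, 0.0]
wrist_force: [-1.1, -0.0, 3.5]
gripper_width: 0.0624
finger_force: 28.1
```

Contact at 3.5 N, exactly at the expected height. Releasing gently.

Request:
drive_tool --moves '[{"travel":[0,0,0],"rot":[0,0,0],"hand":64},{"travel":[0,0,0],"rot":[0,0,0],"hand":65},{"travel":[0,0,0],"rot":[0,0,0],"hand":66},{"travel":[0,0,0],"rot":[0,0,0],"hand":68},{"travel":[0,0,0],"rot":[0,0,0],"hand":72},{"travel":[0,0,0],"rot":[0,0,0],"hand":78},{"travel":[0,0,0],"rot":[0,0,0],"hand":85},{"travel":[0,0,0],"rot":[0,0,0],"hand":85}]'

```text
time_s: 11.7
ee_pos: [0.5812, -0.1077, 0.0691]
tcp_rot: [-0.0, 0.98, 0.199, -0.0]
wrist_force: [-0.1, 0.5, 0.0]
gripper_width: 0.0848
finger_force: 0.0
```

```bash
cat > chk.py <<'E'
from h import *
import sys
o=env.get_obs();p=env.read_camera(sys.argv[1]);print(o["ee_pos"],o["tcp_rot"],o["wrist_force"],o["time_s"])
w=cloud(p,o);m=(np.hypot(w[...,0]-.5815,w[...,1]+.1078)<.026)&(w[...,2]>.08)&(w[...,2]<.105)
q=w[m];c=np.linalg.lstsq(np.c_[q[:,:2]-[.5815,-.1078],np.ones(len(q))],q[:,2],rcond=None)[0];print("plane slope",c,len(q))
m=(np.hypot(w[...,0]-.5815,w[...,1]+.1078)<.042)&(w[...,2]>.08)&(w[...,2]<.1);q=w[m];print(cv2.minEnclosingCircle((q[:,:2]*1000).astype(np.float32)))
for r in env.place_of(p,"cap_mark")[:2]: print(r["p"],r["centre"],pix(p,r["centre"],o))
if len(sys.argv)>2: save(p,sys.argv[2])
E
python3 chk.py wrist
```

```text
[ 0.5812 -0.1077  0.0691] [-0.      0.98    0.1991 -0.    ] [-0.1234  0.5497  0.0445] 11.7
plane slope [-0.0004 -0.0035  0.0885] 9827
((583.8820190429688, -112.16389465332031), 37.107200622558594)
0.92 [0.5847, -0.1096, 0.0909] [263. 267.]
```

The cap stands level by itself (slope under 0.3°). Rising straight up.

Request:
drive_tool --moves '[{"travel":[0,0,-0.005],"rot":[0,0,0],"hand":85},{"travel":[0,0,-0.012],"rot":[0,0,0],"hand":85},{"travel":[0,0,-0.025],"rot":[0,0,0],"hand":85},{"travel":[0,0,-0.035],"rot":[0,0,0],"hand":85},{"travel":[0,0,-0.035],"rot":[0,0,0],"hand":85},{"travel":[0,0,-0.035],"rot":[0,0,0],"hand":85},{"travel":[0,0,-0.035],"rot":[0,0,0],"hand":85},{"travel":[0,0,-0.02],"rot":[0,0,0],"hand":85}]'

```text
time_s: 12.47
ee_pos: [0.5822, -0.1075, 0.2773]
tcp_rot: [0.001, 0.98, 0.199, 0.003]
wrist_force: [0.8, -0.5, 0.2]
gripper_width: 0.085
finger_force: 0.0
```

Request:
drive_tool --moves '[{"travel":[-0.02,0.01,0],"rot":[0,0,0],"hand":85},{"travel":[-0.035,0.02,0],"rot":[0,0,0],"hand":85},{"travel":[-0.035,0.02,0],"rot":[0,0,0],"hand":85},{"travel":[-0.035,0.02,0],"rot":[0,0,0],"hand":85},{"travel":[-0.025,0.015,0],"rot":[0,0,0],"hand":85},{"travel":[-0.01,0.005,0],"rot":[0,0,0],"hand":85},{"travel":[0,0,0],"rot":[0,0,0],"hand":85},{"travel":[0,0,0],"rot":[0,0,0],"hand":85}]'

```text
time_s: 13.13
ee_pos: [0.4691, -0.2529, 0.2722]
tcp_rot: [0.0, 0.98, 0.199, 0.001]
wrist_force: [0.1, -0.8, -0.6]
gripper_width: 0.0851
finger_force: 0.0
```

```bash
python3 chk.py wrist pics/w5.png
cat > prb.py <<'E'
from h import *
o=env.get_obs();p=env.read_camera("wrist");print(o["ee_pos"],o["tcp_rot"],o["qpos"])
for r in env.place_of(p,"probe_center")[:3]: print(r["p"],r["centre"],pix(p,r["centre"],o))
w=cloud(p,o);m=(np.hypot(w[...,0]-.4793,w[...,1]+.2732)<.025)&(w[...,2]>.118)&(w[...,2]<.132);q=w[m]
print("top",len(q),q.mean(0),np.median(q[:,2]),cv2.minAreaRect((q[:,:2]*1000).astype(np.float32)))
m=(np.hypot(w[...,0]-.4793,w[...,1]+.2732)<.025)&(w[...,2]>.06)&(w[...,2]<.132);q=w[m]
print("all",len(q),cv2.minAreaRect((q[:,:2]*1000).astype(np.float32)))
print("d",delta((.4793,-.2732,.2)))
E
python3 prb.py
```

```text
[ 0.4691 -0.2529  0.2722] [0.0002 0.9801 0.1986 0.0006] [ 0.0963 -0.7883 -0.5747] 13.1333
plane slope [-0.0115 -0.0107  0.0882] 999
((575.4696044921875, -110.48141479492188), 31.079984664916992)
[ 0.4701 -0.2513  0.2717] [-0.0001  0.9797  0.2004  0.0006] [ 0.7492  0.1887 -0.3699  1.5414  0.0678  1.4234 -0.7919]
0.85 [0.5808, -0.2423, 0.1145] [296.  54.]
0.75 [0.4763, -0.2729, 0.0853] [277. 168.]
0.73 [0.5707, -0.3489, 0.112] [396. 114.]
top 562 [ 0.4803 -0.2729  0.1259] 0.12556172767498947 ((479.5703430175781, -273.6393737792969), (21.96478843688965, 21.61664581298828), 85.81611633300781)
all 880 ((479.6083679199219, -273.62188720703125), (22.337356567382812, 22.270740509033203), 85.83538818359375)
d [-0.0002  0.0238  0.0714]
```

View pics/w5.png

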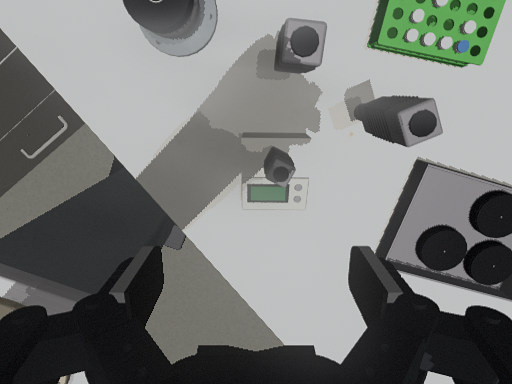

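The cap is standing on the anvil at (160,15), and the probe handle top is at (279,173) with its flats at −4.2° in world yaw. I'll turn the tool 27° to match, then descend.

Request:
drive_tool --moves '[{"travel":[0,0.006,0.01],"rot":[0,0,0.05],"hand":85},{"travel":[0,0.006,0.01],"rot":[0,0,0.07],"hand":85},{"travel":[0,0.006,0.01],"rot":[0,0,0.07],"hand":85},{"travel":[0,0,0.01],"rot":[0,0,0.07],"hand":85},{"travel":[0,0,0.01],"rot":[0,0,0.04],"hand":85},{"travel":[0,0,0],"rot":[0,0,0],"hand":85},{"travel":[0,0,0],"rot":[0,0,0],"hand":85},{"travel":[0,0,0],"rot":[0,0,0],"hand":85}]'

```text
time_s: 14.0
ee_pos: [0.4752, -0.2695, 0.2217]
tcp_rot: [0.0, 0.999, -0.033, 0.0]
wrist_force: [-0.5, 1.2, 0.2]
gripper_width: 0.0849
finger_force: 0.0
```

```bash
python3 prb.py; python3 -c "
from h import *
print(R.from_matrix(rot(env.get_obs()['tcp_rot'])).as_matrix()[:,:2].T, delta((.4796,-.2736,.07)))"
```

```text
[ 0.4752 -0.2695  0.2217] [ 0.      0.9994 -0.0333  0.0003] [ 0.7185  0.2356 -0.3107  1.5937  0.0734  1.3232 -1.2395]
0.93 [0.5814, -0.2423, 0.1144] [208.  48.]
0.9 [0.4785, -0.2756, 0.0902] [262. 175.]
0.82 [0.5695, -0.3506, 0.1108] [357.  56.]
top 796 [ 0.4808 -0.2739  0.1261] 0.1257153814787088 ((479.3793029785156, -273.92254638671875), (21.879444122314453, 22.441120147705078), 85.37508392333984)
all 1148 ((479.44415283203125, -273.9642333984375), (22.30692481994629, 22.545183181762695), 85.58119201660156)
d [0.0044 0.003  0.022 ]
[[ 0.9977 -0.0681  0.0012]
 [-0.0681 -0.9977  0.0004]] [0.0045 0.0033 0.152 ]
```

Request:
drive_tool --moves '[{"travel":[0.002,0.002,0.01],"rot":[0,0,0.005],"hand":85},{"travel":[0.0023,0.0016,0.02],"rot":[0,0,0],"hand":85},{"travel":[0,0,0.03],"rot":[0,0,0],"hand":85},{"travel":[0,0,0.02],"rot":[0,0,0],"hand":85},{"travel":[0,0,0.01],"rot":[0,0,0],"hand":85},{"travel":[0,0,0],"rot":[0,0,0],"hand":85},{"travel":[0,0,0],"rot":[0,0,0],"hand":85}]'

```text
time_s: 14.68
ee_pos: [0.4787, -0.2741, 0.1313]
tcp_rot: [-0.0, 0.999, -0.039, -0.0]
wrist_force: [0.5, 0.4, 0.1]
gripper_width: 0.0848
finger_force: 0.0
```

```bash
python3 prb.py; python3 -c "
from h import *
print(delta((.4796,-.2738,.07)))"
```

```text
[ 0.4787 -0.2741  0.1313] [-0.0001  0.9992 -0.0391 -0.    ] [ 0.7126  0.3158 -0.3037  1.7021  0.1022  1.1394 -1.2687]
0.62 [0.4814, -0.2735, 0.0902] [254. 213.]
0.62 [0.5715, -0.3509, 0.1111] [404.  37.]
top 1798 [ 0.4818 -0.2741  0.126 ] 0.1257433246164213 ((479.8998107910156, -273.9138488769531), (22.046241760253906, 22.009092330932617), 85.55294799804688)
all 2936 ((480.0308837890625, -274.0451354980469), (22.414169311523438, 22.109590530395508), 86.06365966796875)
d [-0.0002 -0.0012 -0.0673]
[-0.0001 -0.0007  0.0627]
```

Request:
drive_tool --moves '[{"travel":[0.001,0,0.015],"rot":[0,0,0],"hand":85},{"travel":[0,0,0.02],"rot":[0,0,0],"hand":85},{"travel":[0,0,0.018],"rot":[0,0,0],"hand":60},{"travel":[0,0,0.008],"rot":[0,0,0],"hand":40},{"travel":[0,0,0],"rot":[0,0,0],"hand":30},{"travel":[0,0,0],"rot":[0,0,0],"hand":30},{"travel":[0,0,0],"rot":[0,0,0],"hand":30},{"travel":[0,0,0],"rot":[0,0,0],"hand":30}]'

```text
time_s: 15.45
ee_pos: [0.4805, -0.2746, 0.0716]
tcp_rot: [0.001, 0.999, -0.039, 0.001]
wrist_force: [-0.2, 0.5, -0.1]
gripper_width: 0.0299
finger_force: 0.0
```

Request:
drive_tool --moves '[{"travel":[0,0,0],"rot":[0,0,0],"hand":26},{"travel":[0,0,0],"rot":[0,0,0],"hand":24},{"travel":[0,0,0],"rot":[0,0,0],"hand":18},{"travel":[0,0,0],"rot":[0,0,0],"hand":18},{"travel":[0,0,0],"rot":[0,0,0],"hand":18},{"travel":[0,0,0],"rot":[0,0,0],"hand":18},{"travel":[0,0,0],"rot":[0,0,0],"hand":18}]' --grip_force 40

```text
time_s: 16.03
ee_pos: [0.4799, -0.2743, 0.0708]
tcp_rot: [0.0, 0.999, -0.039, 0.0]
wrist_force: [-0.4, 0.5, 5.6]
gripper_width: 0.0214
finger_force: 39.4
```

```bash
python3 -c "
from h import *
o=env.get_obs();print(o['ee_pos'],o['tcp_rot'],o['wrist_force'],o['gripper_width'],o['finger_force'])"
```

```text
[ 0.4799 -0.2743  0.0708] [ 0.0003  0.9992 -0.0391  0.0005] [-0.378   0.5423  5.5678] 0.02141420128419396 39.36249911785126
```

Request:
drive_tool --moves '[{"travel":[0,0,-0.005],"rot":[0,0,0],"hand":18},{"travel":[0,0,-0.015],"rot":[0,0,0],"hand":18},{"travel":[0,0,-0.025],"rot":[0,0,0],"hand":18},{"travel":[0,0,-0.03],"rot":[0,0,0],"hand":18},{"travel":[0,0,-0.035],"rot":[0,0,0],"hand":18},{"travel":[0,0,-0.035],"rot":[0,0,0],"hand":18},{"travel":[0,0,-0.025],"rot":[0,0,0],"hand":18},{"travel":[0,0,-0.01],"rot":[0,0,0],"hand":18}]'

```text
time_s: 16.7
ee_pos: [0.4808, -0.2745, 0.2547]
tcp_rot: [0.001, 0.999, -0.039, 0.003]
wrist_force: [-0.3, -0.4, 0.2]
gripper_width: 0.0215
finger_force: 39.6
```

```bash
cat > tip.py <<'E'
from h import *
o=env.get_obs();Rt=rot(o["tcp_rot"]);print(o["ee_pos"],o["tcp_rot"],o["wrist_force"],o["gripper_width"],o["time_s"])
p=env.read_camera("wrist");w=(cloud(p,o)-o["ee_pos"])@Rt
m=(abs(w[...,0])<.03)&(abs(w[...,1])<.008)&(w[...,2]<-.03)&(w[...,2]>-.07);q=w[m]
if len(q): print("handle top toolframe",len(q),np.median(q,0),q.min(0),q.max(0))
for n in("scene","top"):
    P=env.read_camera(n);w=(cloud(P)-o["ee_pos"])@Rt
    for k in("probe_center","probe_end","cap_mark"):
        for r in env.place_of(P,k)[:3]: print(n,k,round(r["p"],2),np.array(r["centre"]),Rt.T@(r["centre"]-o["ee_pos"]))
    for a,b in((.012,.022),(.03,.052),(.055,.066)):
        m=(np.hypot(w[...,0],w[...,1])<.02)&(w[...,2]>a)&(w[...,2]<b);q=w[m]
        if len(q): print(n,a,len(q),q.mean(0),q[:,2].max(),(q.min(0)+q.max(0))/2)
print("d",delta((.5815,-.1078,.25)))
E
python3 tip.py
```

```text
[ 0.4808 -0.2745  0.2547] [ 0.0013  0.9992 -0.0391  0.0026] [-0.3464 -0.4312  0.2207] 0.02153694003174666 16.7
handle top toolframe 4088 [ 0.0079 -0.0001 -0.0543] [-0.0091 -0.008  -0.059 ] [ 0.0115  0.008  -0.03  ]
scene probe_center 0.97 [ 0.5671 -0.3518  0.1102] [0.0913 0.0699 0.1451]
scene probe_center 0.74 [ 0.5827 -0.2415  0.1094] [ 0.0982 -0.0412  0.1457]
scene probe_center 0.69 [ 0.4805 -0.2728  0.2724] [-0.0004 -0.0017 -0.0177]
scene cap_mark 0.82 [ 0.5837 -0.1063  0.0883] [ 0.0885 -0.1762  0.1664]
scene cap_mark 0.41 [ 0.4804 -0.2733  0.2755] [-0.0004 -0.0011 -0.0208]
scene 0.012 24 [-0.0058 -0.0052  0.0154] 0.019527726362695428 [-0.0025 -0.0017  0.0158]
scene 0.03 32 [-0.0046 -0.003   0.0398] 0.05164601043564591 [-0.0025 -0.0014  0.0409]
scene 0.055 4 [-0.0015  0.0005  0.059 ] 0.061751498347277264 [-0.0012  0.0011  0.0586]
top probe_center 0.74 [ 0.5628 -0.3567  0.1124] [0.0874 0.0752 0.1429]
top probe_center 0.69 [ 0.4776 -0.2739  0.0519] [-0.0044 -0.0009  0.2027]
top probe_center 0.6 [ 0.5834 -0.2454  0.1084] [ 0.0992 -0.0374  0.1467]
top cap_mark 0.84 [ 0.5823 -0.1078  0.0838] [ 0.0872 -0.1746  0.1709]
top 0.012 2 [-0.0122 -0.0007  0.017 ] 0.01825965833315191 [-0.0122 -0.0007  0.017 ]
top 0.03 1 [-0.0065 -0.0039  0.049 ] 0.04901176283048746 [-0.0065 -0.0039  0.049 ]
top 0.055 1 [-0.0084 -0.002   0.0552] 0.05518622432755689 [-0.0084 -0.002   0.0552]
d [ 0.0892 -0.1736 -0.0014]
```

Probe held, with its geometry as expected (tip 64 mm below the TCP). Moving above the cap.

Request:
drive_tool --moves '[{"travel":[0.008,-0.016,0],"rot":[0,0,0],"hand":18},{"travel":[0.015,-0.03,0],"rot":[0,0,0],"hand":18},{"travel":[0.017,-0.033,0],"rot":[0,0,0],"hand":18},{"travel":[0.017,-0.033,0],"rot":[0,0,0],"hand":18},{"travel":[0.016,-0.031,0],"rot":[0,0,0],"hand":18},{"travel":[0.01,-0.02,0],"rot":[0,0,0],"hand":18},{"travel":[0.005,-0.009,0],"rot":[0,0,0],"hand":18},{"travel":[0,0,0],"rot":[0,0,0],"hand":18}]'

```text
time_s: 17.82
ee_pos: [0.5815, -0.1062, 0.2493]
tcp_rot: [-0.001, 0.999, -0.037, -0.0]
wrist_force: [-0.2, -0.9, 0.1]
gripper_width: 0.0215
finger_force: 39.5
```

Request:
drive_tool --moves '[{"travel":[0,0,0.01],"rot":[0,0,0],"hand":18},{"travel":[0,0,0.02],"rot":[0,0,0],"hand":18},{"travel":[0,0,0.02],"rot":[0,0,0],"hand":18},{"travel":[0,0,0.015],"rot":[0,0,0],"hand":18},{"travel":[0,0,0.005],"rot":[0,0,0],"hand":18},{"travel":[0,0,0],"rot":[0,0,0],"hand":18},{"travel":[0,0,0],"rot":[0,0,0],"hand":18}]'

```text
time_s: 18.4
ee_pos: [0.5804, -0.111, 0.1803]
tcp_rot: [0.0, 0.999, -0.04, -0.0]
wrist_force: [-0.5, -0.2, -0.3]
gripper_width: 0.0214
finger_force: 39.5
```

```bash
sed -i 's/,.25)))$/,.16)))/' tip.py
cat >> tip.py <<'E'
P=env.read_camera("scene");save(P,"pics/s%d.png"%int(o["time_s"]*100),(235,110,315,190),7)
E
python3 tip.py; ls pics
```

```text
[ 0.5804 -0.111   0.1803] [ 0.0002  0.9992 -0.0401 -0.    ] [-0.4725 -0.1716 -0.2633] 0.021443007866001396 18.4
handle top toolframe 4077 [ 0.008  -0.0001 -0.0543] [-0.01   -0.008  -0.0592] [ 0.0117  0.008  -0.03  ]
scene probe_center 0.76 [ 0.5653 -0.3495  0.1094] [0.0041 0.2389 0.071 ]
scene probe_center 0.66 [ 0.6914 -0.3727  0.0022] [0.1317 0.2519 0.1782]
scene probe_center 0.62 [ 0.5839 -0.2404  0.1084] [0.0139 0.1287 0.072 ]
scene probe_end 0.31 [ 0.6892 -0.3735  0.0004] [0.1296 0.2528 0.18  ]
scene probe_end 0.29 [ 0.482  -0.2731  0.0503] [-0.085   0.1694  0.1301]
scene cap_mark 0.59 [ 0.5813 -0.1078  0.0856] [ 0.0007 -0.0033  0.0947]
scene 0.012 21 [-0.0055 -0.0039  0.0153] 0.018280180927173366 [-0.0006 -0.0003  0.0156]
scene 0.03 26 [-0.0049 -0.0027  0.0403] 0.04978137995438297 [-0.0046 -0.0013  0.0399]
scene 0.055 3 [-0.0005 -0.0002  0.0595] 0.062315105561226235 [-0.0003 -0.0004  0.059 ]
top probe_center 0.85 [ 0.5648 -0.3543  0.1144] [0.004  0.2437 0.066 ]
top probe_center 0.36 [ 0.5842 -0.1082 -0.0003] [ 0.0036 -0.0032  0.1806]
top cap_mark 0.45 [ 0.5837 -0.1082  0.0881] [ 0.0031 -0.0031  0.0922]
d [ 0.0005 -0.0017  0.0204]
crop.png
s1839.png
scene.png
top.png
w1.png
w2.png
w3.png
w4.png
w5.png
```

Request:
drive_tool --moves '[{"travel":[0.0005,-0.0017,0.004],"rot":[0,0,0],"hand":18},{"travel":[0,0,0.008],"rot":[0,0,0],"hand":18},{"travel":[0,0,0.008],"rot":[0,0,0],"hand":18},{"travel":[0,0,0.003],"rot":[0,0,0],"hand":18},{"travel":[0,0,0],"rot":[0,0,0],"hand":18},{"travel":[0,0,0],"rot":[0,0,0],"hand":18},{"travel":[0,0,0],"rot":[0,0,0],"hand":18}]'

```text
time_s: 19.48
ee_pos: [0.5815, -0.1079, 0.1573]
tcp_rot: [-0.0, 0.999, -0.039, 0.0]
wrist_force: [0.1, 0.4, 0.3]
gripper_width: 0.0217
finger_force: 39.5
```

```bash
python3 -c "
from h import *
o=env.get_obs();print(o['ee_pos'],o['tcp_rot'],o['wrist_force'],delta((.5815,-.1078,.1478)))
p=env.read_camera('wrist');a=p['color'][...,::-1][0:330,130:390]
b=cv2.resize(env.read_camera('scene')['color'][140:200,240:300,::-1],(330,330),interpolation=cv2.INTER_CUBIC)
cv2.imwrite('pics/pair.png',np.hstack([a,b]))
w=cloud(p,o);m=(np.hypot(w[...,0]-.5815,w[...,1]+.1078)<.042)&(w[...,2]>.083)&(w[...,2]<.094);q=w[m];print(len(q),q.max(0),q.min(0),np.median(q[:,2]))
"
```

```text
[ 0.5815 -0.1079  0.1573] [-0.0001  0.9992 -0.0392  0.0001] [0.0537 0.3879 0.2538] [-0.     -0.0001  0.0095]
4724 [ 0.6137 -0.0755  0.0905] [ 0.5575 -0.1389  0.083 ] 0.08841104519671357
```

View pics/pair.png

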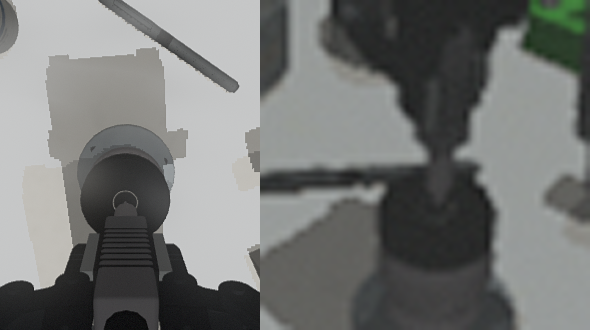

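Left (wrist): the ring at (125,203) of the crop, with the nose directly over it. Right (scene): the cap is upright on the dome with the pin just above it. The cap centre measures (0.5817, −0.1072), within 1 mm of the probe axis. Lowering to contact.

Request:
drive_tool --moves '[{"travel":[0,0,0.002],"rot":[0,0,0],"hand":18},{"travel":[0,0,0.002],"rot":[0,0,0],"hand":18},{"travel":[0,0,0.001],"rot":[0,0,0],"hand":18},{"travel":[0,0,0],"rot":[0,0,0],"hand":18},{"travel":[0,0,0],"rot":[0,0,0],"hand":18}]'

```text
time_s: 20.0
ee_pos: [0.5813, -0.1079, 0.1521]
tcp_rot: [-0.0, 0.999, -0.039, -0.0]
wrist_force: [-0.7, -0.5, -1.6]
gripper_width: 0.0215
finger_force: 39.6
```

Request:
drive_tool --moves '[{"travel":[0,0,0.001],"rot":[0,0,0],"hand":18},{"travel":[0,0,0.001],"rot":[0,0,0],"hand":18},{"travel":[0,0,0],"rot":[0,0,0],"hand":18},{"travel":[0,0,0],"rot":[0,0,0],"hand":18}]'

```text
time_s: 20.33
ee_pos: [0.5814, -0.1079, 0.1503]
tcp_rot: [-0.0, 0.999, -0.039, 0.0]
wrist_force: [-0.7, -0.7, 2.3]
gripper_width: 0.0216
finger_force: 39.7
```

```bash
python3 chk.py wrist; python3 -c "
from h import *
print(delta((.5815,-.1078,.1478)))"
```

```text
[ 0.5814 -0.1079  0.1503] [-0.      0.9992 -0.0391  0.0001] [-0.6989 -0.6664  2.3117] 20.3333
plane slope [ 0.0001 -0.0016  0.0886] 3137
((581.9951782226562, -107.44373321533203), 31.942020416259766)
0.71 [0.5796, -0.1109, 0.0886] [260. 208.]
[ 0.0001 -0.0001  0.0025]
```

Request:
drive_tool --moves '[{"travel":[0,0,0.001],"rot":[0,0,0],"hand":18},{"travel":[0,0,0.001],"rot":[0,0,0],"hand":18},{"travel":[0,0,0.0004],"rot":[0,0,0],"hand":18},{"travel":[0,0,0],"rot":[0,0,0],"hand":18},{"travel":[0,0,0],"rot":[0,0,0],"hand":18},{"travel":[0,0,0],"rot":[0,0,0],"hand":18}]'

```text
time_s: 20.93
ee_pos: [0.5814, -0.1078, 0.1478]
tcp_rot: [-0.0, 0.999, -0.039, 0.0]
wrist_force: [0.7, -0.1, 2.6]
gripper_width: 0.0217
finger_force: 39.8
```

```bash
python3 chk.py wrist; python3 -c "
from h import *
F=[]
for i in range(12):
    env.read_camera('scene');o=env.get_obs();F.append(o['wrist_force'])
print(o['ee_pos'],np.mean(F,0),np.std(F,0))
p=env.read_camera('wrist');w=(cloud(p,o)-o['ee_pos'])@rot(o['tcp_rot'])
m=(abs(w[...,0])<.03)&(abs(w[...,1])<.008)&(w[...,2]<-.05)&(w[...,2]>-.07);print('handle top',np.median(w[m],0))
"
```

```text
[ 0.5814 -0.1078  0.1478] [-0.      0.9992 -0.0391  0.0001] [ 0.6513 -0.1409  2.6331] 20.9333
plane slope [-0.002  -0.0023  0.0887] 3187
((582.1818237304688, -107.40643310546875), 31.90464210510254)
0.91 [0.5821, -0.1089, 0.0913] [257. 208.]
[ 0.5814 -0.1079  0.1477] [-0.2207 -0.3123  2.2094] [0.441  0.3754 0.3669]
handle top [ 0.0043 -0.0001 -0.0561]
```

Tip force is about 3.0 N (2.2 N measured plus the probe's weight), so roughly half-way in. The height agrees with that, and the cap is level. Handing in.

```bash
python3 -c "
from workcell import env
print(env.job_done())"
```

```text
the job is handed in; nothing more can be done
None
```

I handed the job in at about 21.6 s of the 64 s limit: the cap stands level by itself on the dome, and the probe is held upright on the ringed spot with its tip pressed about half way in. The tip force was about 3.0 N by the wrist sensor, and the last camera check put the probe axis within 1 mm of the cap's centre; the judged result was not reported back.

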